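Make up two lamp repair kits

TASK

Make up the parts kits for two lamp repairs, one part to a bay, each standing upright on the bay floor. In the two-bay tray put the tall slim ceramic socket in the bay next to the tray's handle and the brass finial in the other bay; in the three-bay tray put, starting from the handle, the steel bell cap, then the dark wooden spacer, then the short wide ceramic socket. Leave the brass collar, the screwdriver and the lamp base where they are.

Things in the scene. Friction and masses are not known exactly. Their poses are not given: they have to be found in the camera images.
- tray2: Wooden kit tray with a row of two square bays, 124 x 64 mm. Walls 14 mm high, 4 mm thick, floor 4 mm, paler; bays 56 x 56 mm inside. Fixed to the bench. A low steel loop handle sticks out 24 mm (12 mm high) at one end. Origin: bench height, under the middle of the row of bays; x along the row towards the handle, z up. Bay centres: x = +30 mm (next to the handle) and x = -30 mm, y = 0.
- tray3: Wooden kit tray with a row of three square bays, 184 x 64 mm. Walls 14 mm high, 4 mm thick, floor 4 mm, paler; bays 56 x 56 mm inside. Fixed to the bench. A low steel loop handle sticks out 24 mm (12 mm high) at one end. Origin: bench height, under the middle of the row of bays; x along the row towards the handle, z up. Bay centres: x = +60 mm (next to the handle), 0 and -60 mm, y = 0.
- tall_socket: Tall slim white ceramic lamp socket, a ribbed upright cylinder 30 mm across and 60 mm high, dark round opening on top; 70 g. Origin: centre of its underside; z up its axis. Starts upright on the bench (z = 0).
- short_socket: Short wide white ceramic lamp socket, a plain upright cylinder 40 mm across and 40 mm high, dark round opening and two brass screws on top; 90 g. Origin: centre of its underside; z up its axis. Starts upright on the bench (z = 0).
- finial: Turned solid brass finial, 56 mm high: round foot 28 mm across and 6 mm high, neck 14 mm across, straight barrel 24 mm across from 18 to 42 mm height, narrowing to an 8 mm tip; 60 g. Origin: centre of its underside; z up its axis. Starts upright on the bench (z = 0).
- bell_cap: Bright steel bell cap, 48 mm high: bell 40 mm across at the foot, narrowing to 18 mm at 19 mm height, then a straight neck 18 mm across up to the flat top; 80 g. Origin: centre of its underside; z up its axis. Starts upright on the bench (z = 0).
- spacer: Turned dark wooden spacer, 50 mm high: foot 32 mm across, waist 22 mm, fluted barrel about 37 mm across from 16 to 38 mm height, narrow neck, flat top 28 mm across; 50 g. Origin: centre of its underside; z up its axis. Starts upright on the bench (z = 0).
- collar: Plain brass collar (short open tube), 36 mm across, 22 mm bore, 36 mm high; stock that stays where it is. Origin: centre of its underside; z up its axis. Starts upright on the bench (z = 0).
- lamp_base: Loose bright steel lamp base, a stepped round foot 100 mm across and 52 mm high with a 12 mm brass tube to 97 mm height; a bystander. Origin: centre of its underside.
- screwdriver: Loose screwdriver with a red handle, about 200 mm long, lying on the bench; a bystander. Origin: under the middle of it; x along it towards the tip.
Not all that is in view belongs to the job. What is shaped like the finial but blue is not meant.

How it is judged:
At the end, for the whole second after the job is handed in: Each part stands upright (0.1 rad) on the floor of its named bay, within 15 mm of the bay centre along and across the tray, underside 1 to 7 mm above the bench, at rest. Collar, screwdriver and lamp base are within 20 mm of where they started (x of tall_socket in the frame of tray2 between 0.015 and 0.045 m and y of tall_socket in the frame of tray2 between -0.015 and 0.015 m and z of tall_socket in the frame of tray2 between 0.001 and 0.007 m and angle between each of tall_socket, finial, bell_cap, spacer, short_socket's own z axis and vertical below 0.1 rad and linear speed of each of tall_socket, finial, bell_cap, spacer, short_socket below 0.01 m/s and angular speed of each of tall_socket, finial, bell_cap, spacer, short_socket below 0.2 rad/s and x of finial in the frame of tray2 between -0.045 and -0.015 m and y of finial in the frame of tray2 between -0.015 and 0.015 m and z of finial in the frame of tray2 between 0.001 and 0.007 m and x of bell_cap in the frame of tray3 between 0.045 and 0.075 m and y of bell_cap in the frame of tray3 between -0.015 and 0.015 m and z of bell_cap in the frame of tray3 between 0.001 and 0.007 m and x of spacer in the frame of tray3 between -0.015 and 0.015 m and y of spacer in the frame of tray3 between -0.015 and 0.015 m and z of spacer in the frame of tray3 between 0.001 and 0.007 m and x of short_socket in the frame of tray3 between -0.075 and -0.045 m and y of short_socket in the frame of tray3 between -0.015 and 0.015 m and z of short_socket in the frame of tray3 between 0.001 and 0.007 m and distance of each of lamp_base, screwdriver, collar from where it was at the start of the episode below 0.02 m); the robot touches nothing.
It fails at once if the lamp base is pushed or carried more than 20 mm away (distance of lamp_base from where it was at the start of the episode above 0.02 m).
It fails at once if the screwdriver is pushed or carried more than 20 mm away (distance of screwdriver from where it was at the start of the episode above 0.02 m).
It fails at once if the collar is pushed or carried more than 20 mm away (distance of collar from where it was at the start of the episode above 0.02 m).
It also fails if it takes over 128 s, if anything falls off the work surface, if the arm or the gripper's body presses on something with over 40 N, if the wrist force passes 120 N, or if a joint passes its speed limit or range.

ROBOT

A 7-joint arm with a two-finger parallel gripper is mounted at the origin on the work surface. World frame = base frame: x ahead of the robot, y to its left, z up, the work surface at z = 0. Lengths are in m, angles in rad, forces in N, time in s.
With the tool pointing down it reaches from about 0.425 to 0.925 m from the base axis. Payload 6.8 kg.
Tool frame: the origin (TCP) lies midway between the tips of the shut fingers; the grasp point (between the pads) lies 19 mm behind it; z points along the fingers, y is the line along which they close (so a half turn about z gives the same grasp; the last joint's range is limited). The gripper opens to 85 mm and grips with 20 to 120 N. Pads are 22 mm wide; open, the fingers measure 114 mm over their backs; the gripper's body (76 mm by 85 mm) begins 54 mm behind the grasp point. The pads swing forward as they close: fully open they stand 13 mm farther back than shut.
Start: joints at [-1.244, 0.477, 0.022, 1.555, -0.011, 1.109, -0.083], TCP at [0.284, 0.612, 0.231] pointing down, gripper open.
Joint ranges: [-2.96, 2.96], [-0.34, 2.1], [-1.41, 1.46], [0.24, 2.44], [-1.37, 4.51], [0.17, 1.92], [-2.96, 2.96]. Speed limits (rad/s): [2.39, 2.39, 3.14, 3.14, 3.14, 3.14, 3.14].

INTERFACE

Orientations are given as a unit quaternion [w, x, y, z].
In Python, from station import bot, imaging gives the robot as it stands.
- The arm moves only by the tool move_arm, never from a script. Its argument "commands" is a list that holds one entry, the list of rows, each a list of 7 numbers: the shift along the tool's x, y, z in m, then the turn, a rotation vector about the tool's x, y, z in degrees, then the finger opening in m, from 0 to 0.0854. In form: [[[x, y, z, rx, ry, rz, grip], ...]]. A call has 1 to 20 rows; each row shifts and turns the commanded pose from where the row before left it, along the tool's axes as they then stand; what a row does not reach is not made up. A row lasts 1/8 s, in which the tool goes at most 62.5 mm and 10.7 degrees, less where a joint would pass 70% of its speed; a pose out of reach is approached as far as the arm can. A call is refused whole if a number of a shift passes 0.0625 or a number of a turn 10.7, either way. A call with a gripper value outside its range is refused whole. The fingers move at their own pace and stop on an object; "squeeze" is the grip in N (left out, the last holds). Time passes only in rows, so rows that do not move let the fingers close. It gives the time, the measured TCP pose, the force, the opening and the grip force at its end, in the units of the state.
- bot.get_obs(): the state, without advancing time (a new reading comes with each control period).
- imaging.read_camera(name): name is "side" or "top"; returns the picture (480x640x3 uint8, red, green, blue); there is no depth.
- imaging.calibration(name): a dict with "intrinsics" (3x3 intrinsics, pixels), "extrinsics" (4x4, takes a point from camera to world coordinates). Camera axes: x right, y down, z forward; pixel columns grow to the right and rows downward; lengths in m; the calibration is good to about 2 mm. A picture is of the moment at which its call begins. calibration takes no time and is no camera call.
- bot.hand_in(): hands the job in; it is judged then, once.
The state is a dict: "t": time; "q": joint angles; "joint_vel": joint speeds; "joint_torque": joint torques, N m; "eef_pos": TCP position; "tool_rot": TCP orientation; "contact_force": force on the tool from outside, world axes, zero at the start; "torque": the same for the moment, N m; "gripper_width": opening from 0.0 (shut) to 1.0 (fully open); "grasp_force": force on a finger pad.
Only numpy, scipy, OpenCV 4.12 (cv2) and the standard library are available. Lean on these libraries where they do the work, as an engineer would, in place of code of your own. Each camera call takes 0.05 s, during which the arm holds its last target. There are 200 camera calls.

## Working session

There is one attempt and no reset: what is moved stays moved. The work goes in short steps, Python scripts to look and compute and a tool call to move; the robot and the scene stay as the last step left them, time stands still between calls to the robot, and variables do not carry over. Pictures are saved under pics/ and viewed, at most 14 in all, crops included, and the job is handed in when it is done.

Besides the shell and the picture viewer there is one more tool, called after "Emit:" in YAML: its name, and indented under it one key for each argument. move_arm: Moves the arm, as the interface text tells. Its arguments: {"type":"object","properties":{"commands":{"type":"array","items":{"type":"array","items":{"type":"array","items":{"type":"number"}}}},"squeeze":{"type":"number"}},"required":["commands"]}

```bash
mkdir -p pics
python3 - <<'E'
from station import bot, imaging
import cv2
for n in ("top","side"):
    im=imaging.read_camera(n); cv2.imwrite(f"pics/{n}0.png",im[:,:,::-1])
    c=imaging.calibration(n); print(n,c["intrinsics"],c["extrinsics"])
o=bot.get_obs(); print(o)
E
```

```text
top [[454.72675822   0.         325.88914934]
 [  0.         454.72675822 235.80450358]
 [  0.           0.           1.        ]] [[-0.00824689 -0.9784875   0.2061412   0.39909846]
 [-0.99995535  0.00711857 -0.00621462  0.01053611]
 [ 0.0046135  -0.20618325 -0.97850252  0.94267931]
 [ 0.          0.          0.          1.        ]]
side [[584.20723267   0.         309.02777905]
 [  0.         584.20723267 235.08292098]
 [  0.           0.           1.        ]] [[ 0.72853319 -0.40483241  0.55258493 -0.09334934]
 [-0.6849628  -0.44004305  0.58067897 -0.74202087]
 [ 0.00808349 -0.80154403 -0.59788112  0.8105669 ]
 [ 0.          0.          0.          1.        ]]
{'t': 0.1, 'q': array([-1.24411215,  0.47772647,  0.02237426,  1.55633835, -0.01150337,
        1.10931835, -0.0830778 ]), 'joint_vel': array([ 5.97175339e-04, -1.92146153e-03,  3.09858582e-04, -1.47099514e-04,
        1.91460984e-03,  9.33392065e-04, -8.09714399e-05]), 'joint_torque': array([ 4.89112252e-03, -5.97755671e+01,  1.61414500e+00, -2.81952095e+01,
        1.29016803e-02,  5.14056665e-03,  2.18862262e-07]), 'eef_pos': array([0.28412223, 0.61170251, 0.23042351]), 'tool_rot': array([-1.13920555e-04,  2.15677514e-01,  9.76464295e-01, -8.23111077e-04]), 'contact_force': array([ 0.76136353, -1.12042084, -0.9743884 ]), 'torque': array([ 0.06108691,  0.05175173, -0.01676591]), 'grasp_force': 0.0, 'gripper_width': 0.9991893390050511}
```

View pics/top0.png

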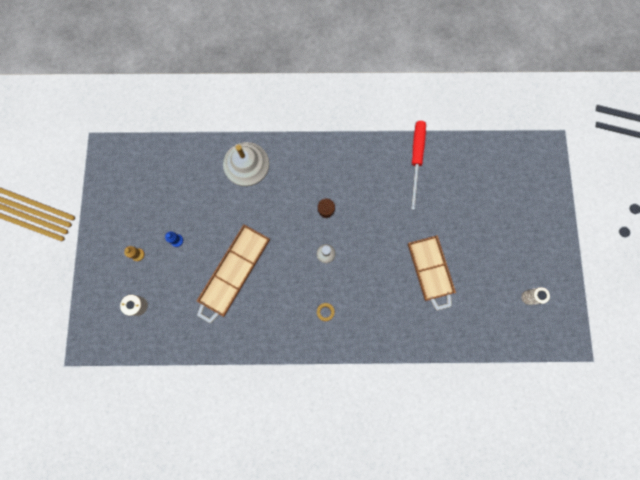

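View pics/side0.png

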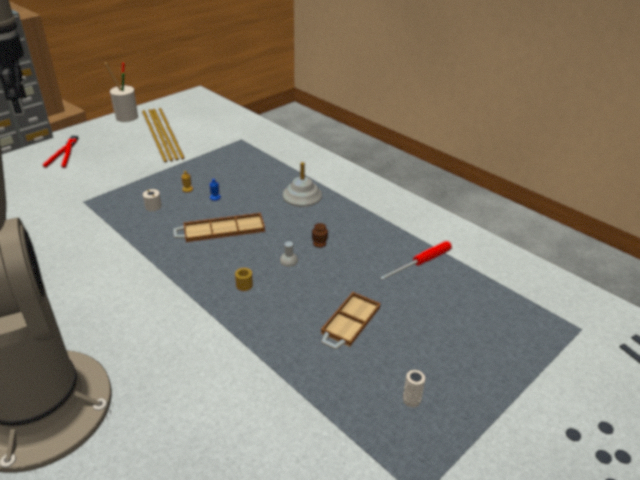

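The top view shows:
- tray3 at about (234,270), handle at (208,312)
- tray2 at (432,268), handle at (441,302)
- finial at (134,253), with the blue decoy at (174,239)
- short socket at (130,305)
- spacer at (326,208)
- bell cap at (326,254)
- collar at (326,312)
- tall socket at (541,295)
- lamp base at (246,162)
- screwdriver at about (417,165)

The side view agrees.

```bash
cat > h.py <<'E'
import numpy as np, cv2
from station import bot, imaging
def ray(n,uv,z):
    c=imaging.calibration(n);K=np.array(c["intrinsics"]);T=np.array(c["extrinsics"])
    uv=np.atleast_2d(uv).astype(float)
    d=np.c_[uv,np.ones(len(uv))]@np.linalg.inv(K).T@T[:3,:3].T
    o=T[:3,3]; return (o+d*((z-o[2])/d[:,2])[:,None])[:,:2]
def proj(n,p):
    c=imaging.calibration(n);K=np.array(c["intrinsics"]);T=np.linalg.inv(np.array(c["extrinsics"]))
    q=K@(T[:3,:3]@np.array(p)+T[:3,3]); return q[:2]/q[2]
def fg(n,im=None):
    im=imaging.read_camera(n) if im is None else im
    l=cv2.cvtColor(im,cv2.COLOR_RGB2LAB).astype(float)
    mat=np.median(l[230:260,330:400].reshape(-1,3),0) if n=="side" else np.median(l[330:350,240:480].reshape(-1,3),0)
    return im,(np.linalg.norm((l-mat)*[.6,1,1],axis=2)>20).astype(np.uint8)
def blobs(n,mask):
    N,L,S,C=cv2.connectedComponentsWithStats(mask); return L,S,C
def comp(n,mask,uv):
    L,S,C=blobs(n,mask); ids=[i for i in range(1,len(S)) if 15<S[i,4]<9000]
    i=min(ids,key=lambda i:np.hypot(*(C[i]-uv))); return (L==i),S[i],C[i]
E
python3 - <<'E'
from h import *
T,mt=fg("top"); S,ms=fg("side")
cv2.imwrite("pics/m.png",np.hstack([mt,ms])[:, :]*255)
P={"tall":((541,296),(414,387),.06),"short":((130,305),(152,198),.04),"finial":((134,253),(187,182),.056),"bell":((326,254),(289,253),.048),"spacer":((326,208),(319,235),.05),"collar":((326,312),(244,279),.036)}
for k,(a,b,h) in P.items():
    for n,m,uv in(("top",mt,a),("side",ms,b)):
        _,s,c=comp(n,m,uv); bc=s[:2]+(s[2:4]-1)/2
        print(k,n,s,c.round(1),"cent",ray(n,c,h/2).round(4),"bbox",ray(n,bc,h/2).round(4))
for k,uv,suv in(("tray3",(234,270),(223,227)),("tray2",(432,268),(350,317))):
  for n,im,u in (("top",T,uv),("side",S,suv)):
    hsv=cv2.cvtColor(im,cv2.COLOR_RGB2HSV)
    w=((hsv[...,0]<25)&(hsv[...,1]>60)).astype(np.uint8)
    m,s,c=comp(n,w,u); p=ray(n,np.argwhere(m)[:,::-1],.012).astype(np.float32)
    print(k,n,s,cv2.minAreaRect(p*1000))
E
```

```text
tall top [523 287  27  17 319] [537.1 296. ] cent [[ 0.4653 -0.4165]] bbox [[ 0.4673 -0.4146]]
tall side [406 370  20  16 165] [414.9 377.5] cent [[ 0.4843 -0.3977]] bbox [[ 0.485  -0.3984]]
short top [120 294  27  22 387] [131.6 304.7] cent [[0.4551 0.3956]] bbox [[0.4555 0.3927]]
short side [142 189  18  10 118] [150.6 193.4] cent [[0.4656 0.4198]] bbox [[0.4653 0.4196]]
finial top [124 246  21  15 228] [133.9 252.9] cent [[0.559  0.3958]] bbox [[0.5589 0.3956]]
finial side [181 171  12  21 171] [186.2 182.1] cent [[0.5544 0.3936]] bbox [[0.558  0.3976]]
bell top [317 245  16  17 195] [324.4 253.3] cent [[0.556  0.0081]] bbox [[0.5567 0.0078]]
bell side [281 255  12   8  65] [285.8 258.9] cent [[ 0.5389 -0.0064]] bbox [[ 0.5409 -0.0065]]
spacer top [317 198  18  20 285] [325.9 207.8] cent [[0.6523 0.0043]] bbox [[0.6529 0.005 ]]
spacer side [312 223  16  25 334] [319.5 235.2] cent [[0.6496 0.0047]] bbox [[0.6503 0.0052]]
collar top [316 303  19  18 182] [325.2 311.4] cent [[0.4388 0.0074]] bbox [[0.4386 0.0077]]
collar side [235 268  18  23 358] [243.4 278.8] cent [[0.4367 0.0096]] bbox [[0.4363 0.0089]]
tray3 top [ 197  225   73   91 2830] ((526.5276489257812, 195.38265991210938), (65.79812622070312, 183.82546997070312), 60.31927490234375)
tray3 side [ 184  213   81   29 1593] ((522.6356811523438, 192.13162231445312), (80.22771453857422, 184.88648986816406), 60.45487976074219)
tray2 top [ 408  236   48   65 1909] ((527.5272827148438, -211.568359375), (124.36014556884766, 66.17469024658203), 14.488118171691895)
tray2 side [ 321  292   60   54 1703] ((522.868896484375, -213.39404296875), (133.4853057861328, 68.49071502685547), 14.49455738067627)
```

Run:
```python
from h import *
def crop(n,im,c):
    x,y=c; a=im[y-20:y+20,x-20:x+20]; return cv2.resize(a,None,fx=6,fy=6,interpolation=cv2.INTER_CUBIC)
t=imaging.read_camera("top"); s=imaging.read_camera("side")
a=np.hstack([crop("t",t,c) for c in((537,296),(133,304),(326,254))])
b=np.hstack([crop("s",s,c) for c in((414,387),(151,198),(289,252))])
cv2.imwrite("pics/crop.png",np.vstack([a,b])[:,:,::-1])
```

```text
(no output)
```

View pics/crop.png

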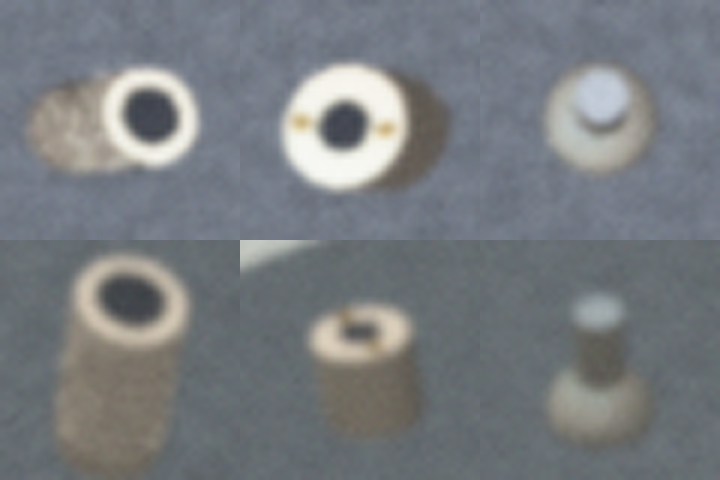

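The crops show top-disc centres as follows:

| Part | Top view | Side view |
|---|---|---|
| Tall socket | (541.6,295.1) | (415.4,376.9) |
| Short socket | (130.1,304.8) | (150.6,193.1) |
| Bell cap | (325.9,249.4) | (288.3,243.4) |

```bash
python3 - <<'E'
from h import *
for k,a,b,h in(("tall",(541.6,295.1),(415.4,376.9),.06),("short",(130.1,304.8),(150.6,193.1),.04),("bell",(325.9,249.4),(288.3,243.4),.048)):
    print(k,ray("top",a,h).round(4),ray("side",b,h).round(4))
E
cat > go.py <<'E'
import sys; from h import *
from scipy.spatial.transform import Rotation as R
# go.py x y z yaw_of_tool_y_deg : shift & turn in tool axes to reach target, pointing down
o=bot.get_obs(); q=o["tool_rot"]; r=R.from_quat([q[1],q[2],q[3],q[0]])
print("t",round(o["t"],2),"p",o["eef_pos"].round(4),"rot\n",r.as_matrix().round(3),"w",round(o["gripper_width"],3),"F",o["contact_force"].round(1))
if len(sys.argv)>1:
    x,y,z,a=map(float,sys.argv[1:]); a=np.radians(a)
    ty=np.array([np.cos(a),np.sin(a),0]); cur=r.as_matrix()[:,1]
    if ty@cur<0: ty=-ty
    tz=np.array([0,0,-1.]); M=np.c_[np.cross(ty,tz),ty,tz]
    print("shift (cur axes)",(r.inv().apply(np.array([x,y,z])-o["eef_pos"])*1000).round(1),"mm; turn deg",np.degrees((r.inv()*R.from_matrix(M)).as_rotvec()).round(1))
    print("shift in final axes",(M.T@(np.array([x,y,z])-o["eef_pos"])*1000).round(1))
E
python3 go.py 0.455 0.391 0.15 60
```

```text
tall [[ 0.4648 -0.4115]] [[ 0.4636 -0.4107]]
short [[0.4537 0.3901]] [[0.4523 0.3916]]
bell [[0.5598 0.0051]] [[0.5584 0.007 ]]
t 0.3 p [0.2842 0.612  0.231 ] rot
 [[-0.907  0.421 -0.   ]
 [ 0.421  0.907 -0.001]
 [-0.    -0.001 -1.   ]] w 0.995 F [-0.4  1.   0.3]
shift (cur axes) [-248.  -128.5   81.1] mm; turn deg [-0.   0.   5.1]
shift in final axes [-258.4 -106.1   81. ]
```

Emit:
move_arm:
  commands:
    - [[0,0,0,0,0,5.1,0.085],[-0.0428,-0.0178,0.0135,0,0,0,0.085],[-0.0428,-0.0178,0.0135,0,0,0,0.085],[-0.0428,-0.0178,0.0135,0,0,0,0.085],[-0.0428,-0.0178,0.0135,0,0,0,0.085],[-0.0428,-0.0178,0.0135,0,0,0,0.085],[-0.0428,-0.0178,0.0135,0,0,0,0.085],[0,0,0,0,0,0,0.085],[0,0,0,0,0,0,0.085]]
  squeeze: 40

```text
t: 1.42
eef_pos: [0.4531, 0.3917, 0.1504]
tool_rot: [-0.0, 0.259, 0.966, 0.0]
contact_force: [-0.0, 0.0, 0.2]
gripper_width: 0.994
grasp_force: 0.0
```

```bash
python3 go.py 0.453 0.391 0.011 60.3
```

```text
t 1.43 p [0.4531 0.3917 0.1504] rot
 [[-0.866  0.5   -0.   ]
 [ 0.5    0.866  0.001]
 [ 0.001  0.    -1.   ]] w 0.994 F [-0.   0.   0.2]
shift (cur axes) [ -0.4  -0.7 139.4] mm; turn deg [ 0.  -0.  -0.3]
shift in final axes [ -0.3  -0.7 139.4]
```

Emit:
move_arm:
  commands:
    - [[0,0,0.05,0,0,0,0.085],[0,0,0.05,0,0,0,0.085],[0,0,0.025,0,0,0,0.085],[0,0,0.0144,0,0,0,0.085],[0,0,0,0,0,0,0.06],[0,0,0,0,0,0,0.03],[0,0,0,0,0,0,0.03],[0,0,0,0,0,0,0.03],[0,0,0,0,0,0,0.03],[0,0,0,0,0,0,0.03],[0,0,0,0,0,0,0.03]]

```text
t: 2.8
eef_pos: [0.4541, 0.3922, 0.0125]
tool_rot: [0.001, 0.259, 0.966, 0.001]
contact_force: [-0.7, -0.2, 6.3]
gripper_width: 0.454
grasp_force: 40.2
```

```bash
python3 go.py 0.578 0.165 0.10 60.3
```

```text
t 2.8 p [0.4541 0.3922 0.0125] rot
 [[-0.866  0.5    0.002]
 [ 0.5    0.866  0.002]
 [-0.     0.003 -1.   ]] w 0.454 F [-0.7 -0.2  6.3]
shift (cur axes) [-221.  -134.5  -87.8] mm; turn deg [ 0.2  0.  -0.3]
shift in final axes [-220.2 -136.   -87.5]
```

Emit:
move_arm:
  commands:
    - [[0,0,-0.03,0,0,0,0.03],[0,0,-0.058,0,0,0,0.03],[-0.044,-0.027,0,0,0,0,0.03],[-0.044,-0.027,0,0,0,0,0.03],[-0.044,-0.027,0,0,0,0,0.03],[-0.044,-0.027,0,0,0,0,0.03],[-0.044,-0.027,0,0,0,0,0.03],[0,0,0,0,0,0,0.03],[0,0,0,0,0,0,0.03],[0,0,0,0,0,0,0.03]]

```text
t: 4.05
eef_pos: [0.5755, 0.1662, 0.099]
tool_rot: [-0.0, 0.258, 0.966, 0.0]
contact_force: [0.2, 0.2, -1.4]
gripper_width: 0.452
grasp_force: 40.6
```

```bash
python3 - <<'E'
from h import *
t=imaging.read_camera("top"); s=imaging.read_camera("side")
f=lambda im,x,y:cv2.resize(im[y-50:y+50,x-65:x+65],None,fx=3,fy=3,interpolation=cv2.INTER_CUBIC)
cv2.imwrite("pics/c2.png",np.hstack([f(t,235,262),f(s,240,210)])[:,:,::-1])
E
python3 go.py 0.578 0.165 0.0165 60.3
```

```text
t 4.15 p [0.5756 0.166  0.0989] rot
 [[-0.867  0.498 -0.   ]
 [ 0.498  0.867  0.001]
 [ 0.001  0.    -1.   ]] w 0.452 F [ 0.3  0.4 -0.5]
shift (cur axes) [-2.6  0.3 82.4] mm; turn deg [ 0.  -0.  -0.2]
shift in final axes [-2.6  0.3 82.4]
```

View pics/c2.png

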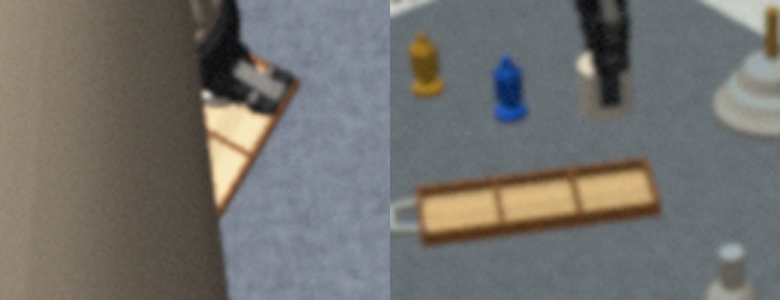

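The short socket is held upright above the far bay.

Emit:
move_arm:
  commands:
    - [[-0.0026,0,0.04,0,0,0,0.03],[0,0,0.027,0,0,0,0.03],[0,0,0.009,0,0,0,0.03],[0,0,0.0055,0,0,0,0.03],[0,0,0,0,0,0,0.03],[0,0,0,0,0,0,0.03]]

```text
t: 4.9
eef_pos: [0.5792, 0.1633, 0.0184]
tool_rot: [0.001, 0.259, 0.966, 0.001]
contact_force: [-0.5, -0.1, -1.1]
gripper_width: 0.454
grasp_force: 40.6
```

```bash
python3 go.py 0.578 0.165 0.0165 60.3
```

```text
t 4.9 p [0.5792 0.1633 0.0184] rot
 [[-0.866  0.5    0.002]
 [ 0.5    0.866  0.001]
 [-0.001  0.001 -1.   ]] w 0.454 F [-0.5 -0.1 -1.1]
shift (cur axes) [1.9 0.9 1.9] mm; turn deg [ 0.1  0.1 -0.3]
shift in final axes [1.9 0.9 1.9]
```

Emit:
move_arm:
  commands:
    - [[0.001,0,0.002,0,0,0,0.03],[0,0,0,0,0,0,0.045],[0,0,0,0,0,0,0.055],[0,0,0,0,0,0,0.06],[0,0,0,0,0,0,0.06],[0,0,-0.03,0,0,0,0.06],[0,0,-0.05,0,0,0,0.06],[0,0,0,0,0,0,0.06],[0,0,0,0,0,0,0.06]]

```text
t: 6.02
eef_pos: [0.5773, 0.1635, 0.0952]
tool_rot: [-0.0, 0.259, 0.966, -0.0]
contact_force: [0.6, 0.3, -0.8]
gripper_width: 0.706
grasp_force: 0.0
```

```bash
python3 go.py 0.559 0.006 0.015 60.3
```

```text
t 6.03 p [0.5773 0.1635 0.0952] rot
 [[-0.866  0.5   -0.   ]
 [ 0.5    0.866  0.   ]
 [ 0.    -0.    -1.   ]] w 0.706 F [ 0.6  0.3 -0.8]
shift (cur axes) [ -62.9 -145.6   80.2] mm; turn deg [-0.  -0.  -0.3]
shift in final axes [ -62.1 -145.9   80.2]
```

Emit:
move_arm:
  commands:
    - [[-0.0207,-0.0486,0,0,0,0,0.06],[-0.0207,-0.0486,0,0,0,0,0.06],[-0.0207,-0.0486,0,0,0,0,0.06],[0,0,0,0,0,0,0.06],[0,0,0.035,0,0,0,0.06],[0,0,0.03,0,0,0,0.06],[0,0,0.012,0,0,0,0.06],[0,0,0,0,0,0,0.06],[0,0,0,0,0,0,0.04],[0,0,0,0,0,0,0.02],[0,0,0,0,0,0,0.008],[0,0,0,0,0,0,0.008],[0,0,0,0,0,0,0.008],[0,0,0,0,0,0,0.008],[0,0,0,0,0,0,0.008]]

```text
t: 7.9
eef_pos: [0.5592, 0.0063, 0.0194]
tool_rot: [0.001, 0.259, 0.966, 0.0]
contact_force: [-1.0, -0.0, 6.7]
gripper_width: 0.191
grasp_force: 39.3
```

```bash
python3 go.py 0.474 0.225 0.10 60.3
```

```text
t 7.9 p [0.5592 0.0063 0.0194] rot
 [[-0.866  0.5    0.002]
 [ 0.5    0.866  0.   ]
 [-0.001  0.001 -1.   ]] w 0.191 F [-1.  -0.   6.7]
shift (cur axes) [183.1 146.8 -80.6] mm; turn deg [ 0.1  0.1 -0.3]
shift in final axes [182.4 147.8 -80.6]
```

Emit:
move_arm:
  commands:
    - [[0,0,-0.03,0,0,0,0.008],[0,0,-0.05,0,0,0,0.008],[0.0366,0.0294,0,0,0,0,0.008],[0.0366,0.0294,0,0,0,0,0.008],[0.0366,0.0294,0,0,0,0,0.008],[0.0366,0.0294,0,0,0,0,0.008],[0.0366,0.0294,0,0,0,0,0.008],[0,0,0,0,0,0,0.008],[0,0,0,0,0,0,0.008],[0,0,0,0,0,0,0.008]]

```text
t: 9.15
eef_pos: [0.4741, 0.2234, 0.0984]
tool_rot: [0.0, 0.26, 0.966, -0.0]
contact_force: [-0.2, -0.7, -1.5]
gripper_width: 0.19
grasp_force: 39.3
```

```bash
python3 go.py 0.474 0.225 0.0235 60.3
```

```text
t 9.15 p [0.4741 0.2234 0.0984] rot
 [[-0.865  0.502  0.   ]
 [ 0.502  0.865 -0.001]
 [-0.    -0.    -1.   ]] w 0.19 F [-0.2 -0.7 -1.5]
shift (cur axes) [ 0.9  1.3 74.9] mm; turn deg [-0.   0.  -0.5]
shift in final axes [ 0.9  1.3 74.9]
```

Emit:
move_arm:
  commands:
    - [[0.001,0.001,0.04,0,0,0,0.008],[0,0,0.023,0,0,0,0.008],[0,0,0.007,0,0,0,0.008],[0,0,0.0055,0,0,0,0.008],[0,0,0,0,0,0,0.008],[0,0,0,0,0,0,0.008],[0,0,0,0,0,0,0.02],[0,0,0,0,0,0,0.03],[0,0,0,0,0,0,0.04],[0,0,0,0,0,0,0.05],[0,0,0,0,0,0,0.06],[0,0,-0.03,0,0,0,0.065],[0,0,-0.05,0,0,0,0.065],[0,0,0,0,0,0,0.065],[0,0,0,0,0,0,0.065]]

```text
t: 11.02
eef_pos: [0.4729, 0.2264, 0.1028]
tool_rot: [-0.0, 0.259, 0.966, 0.0]
contact_force: [-0.4, 0.9, -0.8]
gripper_width: 0.761
grasp_force: 0.0
```

```bash
python3 go.py 0.652 0.005 0.012 60.3
```

```text
t 11.03 p [0.4729 0.2264 0.1028] rot
 [[-0.866  0.5   -0.   ]
 [ 0.5    0.866  0.   ]
 [ 0.     0.    -1.   ]] w 0.761 F [-0.4  0.9 -0.8]
shift (cur axes) [-265.8 -102.2   90.7] mm; turn deg [ 0.  -0.  -0.3]
shift in final axes [-265.2 -103.6   90.8]
```

Emit:
move_arm:
  commands:
    - [[-0.0442,-0.0172,0,0,0,0,0.07],[-0.0442,-0.0172,0,0,0,0,0.07],[-0.0442,-0.0172,0,0,0,0,0.07],[-0.0442,-0.0172,0,0,0,0,0.07],[-0.0442,-0.0172,0,0,0,0,0.07],[-0.0442,-0.0172,0,0,0,0,0.07],[0,0,0,0,0,0,0.07],[0,0,0.04,0,0,0,0.07],[0,0,0.035,0,0,0,0.07],[0,0,0.016,0,0,0,0.07],[0,0,0,0,0,0,0.07],[0,0,0,0,0,0,0.045],[0,0,0,0,0,0,0.025],[0,0,0,0,0,0,0.025],[0,0,0,0,0,0,0.025],[0,0,0,0,0,0,0.025],[0,0,0,0,0,0,0.025]]

```text
t: 13.15
eef_pos: [0.6524, 0.0045, 0.0136]
tool_rot: [0.001, 0.259, 0.966, 0.001]
contact_force: [-1.0, 0.2, 7.0]
gripper_width: 0.402
grasp_force: 40.1
```

```bash
python3 go.py 0.526 0.195 0.13 60.3
```

```text
t 13.15 p [0.6524 0.0045 0.0136] rot
 [[-0.866  0.5    0.003]
 [ 0.5    0.866  0.   ]
 [-0.002  0.002 -1.   ]] w 0.402 F [-1.   0.2  7. ]
shift (cur axes) [ 204.5  101.9 -116.7] mm; turn deg [ 0.1  0.1 -0.3]
shift in final axes [ 204.2  102.9 -116.4]
```

Emit:
move_arm:
  commands:
    - [[0,0,-0.03,0,0,0,0.025],[0,0,-0.045,0,0,0,0.025],[0,0,-0.04,0,0,0,0.025],[0.0408,0.0206,0,0,0,0,0.025],[0.0408,0.0206,0,0,0,0,0.025],[0.0408,0.0206,0,0,0,0,0.025],[0.0408,0.0206,0,0,0,0,0.025],[0.0408,0.0206,0,0,0,0,0.025],[0,0,0,0,0,0,0.025],[0,0,0,0,0,0,0.025],[0,0,0,0,0,0,0.025]]

```text
t: 14.52
eef_pos: [0.5269, 0.1941, 0.1271]
tool_rot: [0.0, 0.26, 0.966, -0.0]
contact_force: [0.3, -0.1, -0.3]
gripper_width: 0.404
grasp_force: 40.1
```

```bash
python3 - <<'E'
from h import *
t=imaging.read_camera("top"); s=imaging.read_camera("side")
f=lambda im,x,y:cv2.resize(im[y-50:y+50,x-65:x+65],None,fx=3,fy=3,interpolation=cv2.INTER_CUBIC)
cv2.imwrite("pics/c3.png",np.hstack([f(t,235,262),f(s,240,210)])[:,:,::-1])
E
python3 go.py 0.526 0.195 0.0175 60.3
```

```text
t 14.62 p [0.5267 0.1944 0.1269] rot
 [[-0.865  0.502  0.   ]
 [ 0.502  0.865 -0.   ]
 [-0.    -0.    -1.   ]] w 0.405 F [-0.2 -0.2 -0.7]
shift (cur axes) [  1.    0.2 109.4] mm; turn deg [-0.   0.  -0.4]
shift in final axes [  1.    0.2 109.4]
```

View pics/c3.png

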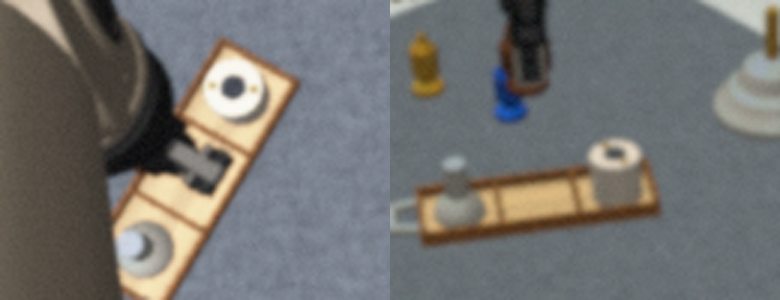

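The bell cap and short socket stand in their bays, and the spacer is held upright over the middle bay.

Emit:
move_arm:
  commands:
    - [[0.001,0,0.05,0,0,0,0.025],[0,0,0.04,0,0,0,0.025],[0,0,0.013,0,0,0,0.025],[0,0,0.006,0,0,0,0.025],[0,0,0,0,0,0,0.025],[0,0,0,0,0,0,0.025],[0,0,0,0,0,0,0.038],[0,0,0,0,0,0,0.048],[0,0,0,0,0,0,0.058],[0,0,0,0,0,0,0.065],[0,0,0,0,0,0,0.065],[0,0,-0.03,0,0,0,0.065],[0,0,-0.05,0,0,0,0.065],[0,0,-0.02,0,0,0,0.065],[0,0,0,0,0,0,0.065]]

```text
t: 16.5
eef_pos: [0.5263, 0.1966, 0.1195]
tool_rot: [0.001, 0.259, 0.966, 0.001]
contact_force: [-0.4, -0.1, -0.2]
gripper_width: 0.763
grasp_force: 0.0
```

```bash
python3 go.py 0.557 0.396 0.014 60.3
```

```text
t 16.5 p [0.5263 0.1966 0.1195] rot
 [[-0.866  0.5    0.003]
 [ 0.5    0.866  0.002]
 [-0.002  0.003 -1.   ]] w 0.763 F [-0.4 -0.1 -0.2]
shift (cur axes) [ 73.4 187.6 105.9] mm; turn deg [ 0.2  0.1 -0.3]
shift in final axes [ 72.1 188.4 105.5]
```

Emit:
move_arm:
  commands:
    - [[0.0181,0.047,0,0,0,0,0.06],[0.0181,0.047,0,0,0,0,0.06],[0.0181,0.047,0,0,0,0,0.06],[0.0181,0.047,0,0,0,0,0.06],[0,0,0,0,0,0,0.06],[0,0,0.045,0,0,0,0.06],[0,0,0.04,0,0,0,0.06],[0,0,0.02,0,0,0,0.06],[0,0,0,0,0,0,0.06],[0,0,0,0,0,0,0.04],[0,0,0,0,0,0,0.022],[0,0,0,0,0,0,0.014],[0,0,0,0,0,0,0.014],[0,0,0,0,0,0,0.014],[0,0,0,0,0,0,0.014],[0,0,0,0,0,0,0.014]]

```text
t: 18.5
eef_pos: [0.5578, 0.396, 0.0149]
tool_rot: [0.001, 0.259, 0.966, 0.001]
contact_force: [-0.7, -1.2, 6.6]
gripper_width: 0.266
grasp_force: 39.6
```

```bash
python3 go.py 0.5565 -0.204 0.14 104.5
```

```text
t 18.5 p [0.5578 0.396  0.0149] rot
 [[-0.866  0.5    0.003]
 [ 0.5    0.866  0.002]
 [-0.001  0.003 -1.   ]] w 0.266 F [-0.7 -1.2  6.6]
shift (cur axes) [-299.2 -519.8 -126.4] mm; turn deg [  0.1   0.1 -44.5]
shift in final axes [ 151.5 -580.6 -125.1]
```

Emit:
move_arm:
  commands:
    - [[0,0,-0.03,0,0,0,0.014],[0,0,-0.05,0,0,0,0.014],[0,0,-0.046,0,0,0,0.014],[0,0,0,0,0,-8.9,0.014],[0,0,0,0,0,-8.9,0.014],[0,0,0,0,0,-8.9,0.014],[0,0,0,0,0,-8.9,0.014],[0,0,0,0,0,-8.9,0.014],[0.0125,-0.048,0,0,0,0,0.014],[0.0125,-0.048,0,0,0,0,0.014],[0.0125,-0.048,0,0,0,0,0.014],[0.0125,-0.048,0,0,0,0,0.014],[0.0125,-0.048,0,0,0,0,0.014],[0.0125,-0.048,0,0,0,0,0.014],[0.0125,-0.048,0,0,0,0,0.014],[0.0125,-0.048,0,0,0,0,0.014],[0.0125,-0.048,0,0,0,0,0.014],[0.0125,-0.048,0,0,0,0,0.014],[0.0125,-0.048,0,0,0,0,0.014],[0,0,0,0,0,0,0.014]]

```text
t: 21.0
eef_pos: [0.5546, -0.1562, 0.1394]
tool_rot: [0.0, -0.122, 0.993, -0.001]
contact_force: [-0.6, 0.4, -0.7]
gripper_width: 0.262
grasp_force: 39.4
```

```bash
python3 go.py 0.5565 -0.204 0.14 104.5
```

```text
t 21.0 p [ 0.5546 -0.1562  0.1394] rot
 [[-0.97  -0.242  0.   ]
 [-0.242  0.97  -0.003]
 [ 0.    -0.003 -1.   ]] w 0.262 F [-0.6  0.4 -0.7]
shift (cur axes) [  9.8 -46.9  -0.5] mm; turn deg [-0.2 -0.  -0.5]
shift in final axes [ 10.2 -46.8  -0.6]
```

Emit:
move_arm:
  commands:
    - [[0.01,-0.047,0,0,0,-0.5,0.014],[0,0,0,0,0,0,0.014],[0,0,0.05,0,0,0,0.014],[0,0,0.04,0,0,0,0.014],[0,0,0.01,0,0,0,0.014],[0,0,0,0,0,0,0.014],[0,0,0,0,0,0,0.014]]

```text
t: 21.88
eef_pos: [0.559, -0.1985, 0.0406]
tool_rot: [0.001, -0.131, 0.991, -0.0]
contact_force: [-0.0, -0.0, -0.3]
gripper_width: 0.258
grasp_force: 39.5
```

```bash
python3 go.py 0.5565 -0.204 0.019 104.5
python3 - <<'E'
from h import *
t=imaging.read_camera("top"); s=imaging.read_camera("side")
f=lambda im,x,y:cv2.resize(im[y-50:y+50,x-65:x+65],None,fx=3,fy=3,interpolation=cv2.INTER_CUBIC)
cv2.imwrite("pics/c4.png",np.hstack([f(t,435,268),f(s,350,310)])[:,:,::-1])
E
```

```text
t 21.88 p [ 0.559  -0.1985  0.0406] rot
 [[-0.966 -0.259  0.003]
 [-0.259  0.966 -0.001]
 [-0.003 -0.001 -1.   ]] w 0.258 F [-0.  -0.  -0.3]
shift (cur axes) [ 3.9 -4.6 21.6] mm; turn deg [-0.1  0.2  0.5]
shift in final axes [ 3.8 -4.7 21.6]
```

View pics/c4.png

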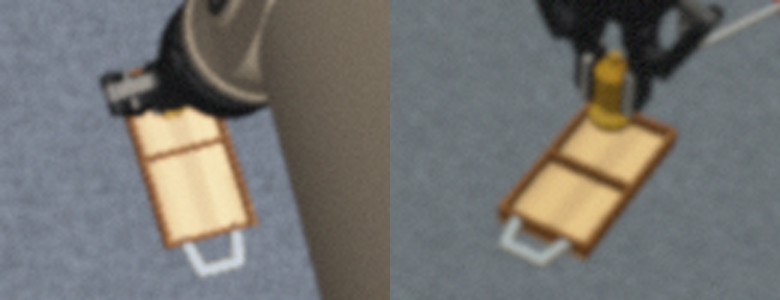

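The finial is upright above the far bay of tray2, about 5 mm off, so I'll correct that and lower it.

Emit:
move_arm:
  commands:
    - [[0.0038,-0.0046,0,0,0,0,0.014],[0,0,0.012,0,0,0,0.014],[0,0,0.0075,0,0,0,0.014],[0,0,0.001,0,0,0,0.014],[0,0,0,0,0,0,0.014]]

```text
t: 22.6
eef_pos: [0.5547, -0.204, 0.0185]
tool_rot: [-0.0, -0.13, 0.991, 0.0]
contact_force: [-3.5, 0.9, 8.5]
gripper_width: 0.26
grasp_force: 40.7
```

```bash
python3 go.py 0.5565 -0.204 0.019 104.5
```

```text
t 22.6 p [ 0.5547 -0.204   0.0185] rot
 [[-0.966 -0.258 -0.001]
 [-0.258  0.966  0.   ]
 [ 0.001  0.    -1.   ]] w 0.26 F [-3.5  0.9  8.5]
shift (cur axes) [-1.7 -0.5 -0.5] mm; turn deg [ 0.  -0.1  0.5]
shift in final axes [-1.7 -0.5 -0.5]
```

Floor contact, so I'll release.

Emit:
move_arm:
  commands:
    - [[0,0,-0.0005,0,0,0,0.018],[0,0,0,0,0,0,0.025],[0,0,0,0,0,0,0.035],[0,0,0,0,0,0,0.045],[0,0,0,0,0,0,0.055],[0,0,0,0,0,0,0.06],[0,0,-0.03,0,0,0,0.06],[0,0,-0.05,0,0,0,0.06],[0,0,-0.02,0,0,0,0.06],[0,0,0,0,0,0,0.06],[0,0,0,0,0,0,0.06]]

```text
t: 23.98
eef_pos: [0.5544, -0.2037, 0.1179]
tool_rot: [-0.001, -0.13, 0.991, 0.0]
contact_force: [0.6, 0.2, -0.4]
gripper_width: 0.698
grasp_force: 0.0
```

```bash
python3 go.py 0.464 -0.411 0.024 104.5
```

```text
t 23.98 p [ 0.5544 -0.2037  0.1179] rot
 [[-0.966 -0.259 -0.001]
 [-0.259  0.966  0.   ]
 [ 0.001  0.001 -1.   ]] w 0.698 F [ 0.6  0.2 -0.4]
shift (cur axes) [ 140.8 -177.    94. ] mm; turn deg [ 0.  -0.1  0.5]
shift in final axes [ 139.4 -178.1   93.9]
```

Emit:
move_arm:
  commands:
    - [[0.028,-0.0355,0,0,0,0,0.065],[0.028,-0.0355,0,0,0,0,0.065],[0.028,-0.0355,0,0,0,0,0.065],[0.028,-0.0355,0,0,0,0,0.065],[0.028,-0.0355,0,0,0,0,0.065],[0,0,0,0,0,0,0.065],[0,0,0,0,0,0,0.065],[0,0,0.04,0,0,0,0.065],[0,0,0.035,0,0,0,0.065],[0,0,0.02,0,0,0,0.065],[0,0,0,0,0,0,0.065],[0,0,0,0,0,0,0.04],[0,0,0,0,0,0,0.028],[0,0,0,0,0,0,0.02],[0,0,0,0,0,0,0.02],[0,0,0,0,0,0,0.02],[0,0,0,0,0,0,0.02],[0,0,0,0,0,0,0.02]]

```text
t: 26.22
eef_pos: [0.4667, -0.4122, 0.0254]
tool_rot: [0.001, -0.13, 0.991, -0.001]
contact_force: [-0.1, 1.7, 6.3]
gripper_width: 0.339
grasp_force: 39.5
```

```bash
python3 go.py 0.4985 -0.219 0.14 104.5
```

```text
t 26.23 p [ 0.4667 -0.4122  0.0254] rot
 [[-0.966 -0.259  0.002]
 [-0.259  0.966 -0.001]
 [-0.002 -0.002 -1.   ]] w 0.339 F [-0.1  1.7  6.3]
shift (cur axes) [ -80.8  178.2 -114.8] mm; turn deg [-0.1  0.1  0.5]
shift in final axes [ -79.1  179.1 -114.6]
```

Emit:
move_arm:
  commands:
    - [[0,0,-0.03,0,0,0,0.02],[0,0,-0.045,0,0,0,0.02],[0,0,-0.04,0,0,0,0.02],[-0.016,0.0357,0,0,0,0,0.02],[-0.016,0.0357,0,0,0,0,0.02],[-0.016,0.0357,0,0,0,0,0.02],[-0.016,0.0357,0,0,0,0,0.02],[-0.016,0.0357,0,0,0,0,0.02],[0,0,0,0,0,0,0.02],[0,0,0,0,0,0,0.02],[0,0,0,0,0,0,0.02]]

```text
t: 27.6
eef_pos: [0.4965, -0.22, 0.139]
tool_rot: [-0.0, -0.129, 0.992, -0.0]
contact_force: [0.2, -0.3, -0.9]
gripper_width: 0.342
grasp_force: 39.7
```

```bash
python3 go.py 0.4985 -0.219 0.0294 104.5
```

```text
t 27.6 p [ 0.4965 -0.22    0.139 ] rot
 [[-0.967 -0.256  0.   ]
 [-0.256  0.967 -0.001]
 [ 0.    -0.001 -1.   ]] w 0.342 F [ 0.2 -0.3 -0.9]
shift (cur axes) [ -2.2   0.5 109.6] mm; turn deg [-0.  -0.   0.4]
shift in final axes [ -2.2   0.4 109.6]
```

Emit:
move_arm:
  commands:
    - [[-0.004,0,0.05,0,0,0,0.02],[0,0,0.04,0,0,0,0.02],[0,0,0.013,0,0,0,0.02],[0,0,0.0055,0,0,0,0.02],[0,0,0.001,0,0,0,0.02],[0,0,0,0,0,0,0.02]]

```text
t: 28.35
eef_pos: [0.5016, -0.2178, 0.0306]
tool_rot: [0.001, -0.13, 0.991, -0.0]
contact_force: [0.3, -0.5, -0.7]
gripper_width: 0.339
grasp_force: 39.7
```

```bash
python3 go.py 0.4985 -0.219 0.0294 104.5
```

```text
t 28.35 p [ 0.5016 -0.2178  0.0306] rot
 [[-0.966 -0.258  0.002]
 [-0.258  0.966 -0.001]
 [-0.002 -0.001 -1.   ]] w 0.339 F [ 0.3 -0.5 -0.7]
shift (cur axes) [ 3.3 -0.3  1.1] mm; turn deg [-0.1  0.1  0.5]
shift in final axes [ 3.3 -0.3  1.2]
```

Lower the last 1 mm, release, lift, and back off to the right so the view is clear.

Emit:
move_arm:
  commands:
    - [[0.001,0,0.001,0,0,0,0.02],[0,0,0,0,0,0,0.028],[0,0,0,0,0,0,0.036],[0,0,0,0,0,0,0.046],[0,0,0,0,0,0,0.056],[0,0,0,0,0,0,0.062],[0,0,-0.03,0,0,0,0.062],[0,0,-0.05,0,0,0,0.062],[0,0,-0.05,0,0,0,0.062],[0.01,-0.05,0,0,0,0,0.062],[0.01,-0.05,0,0,0,0,0.062],[0.01,-0.05,0,0,0,0,0.062],[0.01,-0.05,0,0,0,0,0.062],[0.01,-0.05,0,0,0,0,0.062],[0.01,-0.05,0,0,0,0,0.062],[0,0,0,0,0,0,0.062],[0,0,0,0,0,0,0.062]]

```text
t: 30.48
eef_pos: [0.5194, -0.5221, 0.1577]
tool_rot: [-0.0, -0.13, 0.991, 0.001]
contact_force: [-0.2, 0.6, 0.1]
gripper_width: 0.728
grasp_force: 0.0
```

Run:
```python
from h import *
t=imaging.read_camera("top"); s=imaging.read_camera("side")
f=lambda im,x,y:cv2.resize(im[y-50:y+50,x-65:x+65],None,fx=3,fy=3,interpolation=cv2.INTER_CUBIC)
cv2.imwrite("pics/c5.png",np.vstack([np.hstack([f(t,435,268),f(s,350,310)]),np.hstack([f(t,235,268),f(s,235,225)])])[:,:,::-1])
cv2.imwrite("pics/t5.png",t[:,:,::-1])
```

```text
(no output)
```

View pics/c5.png

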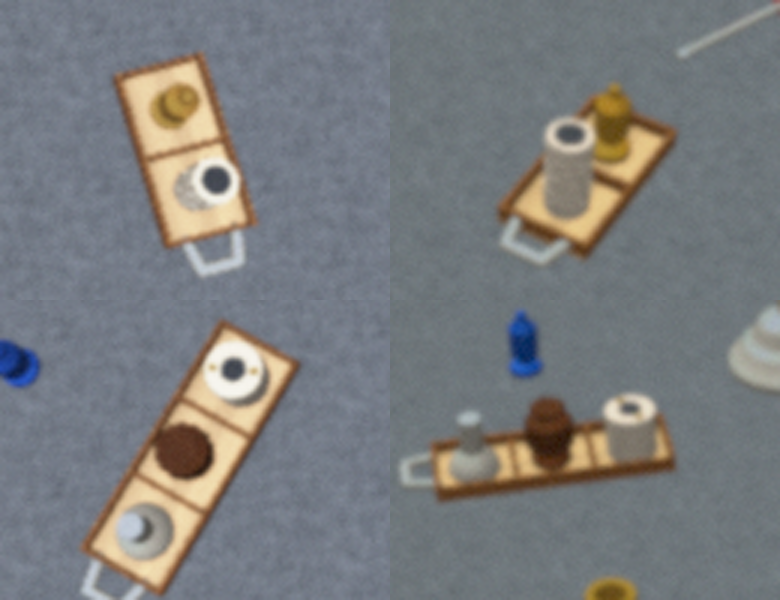

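View pics/t5.png

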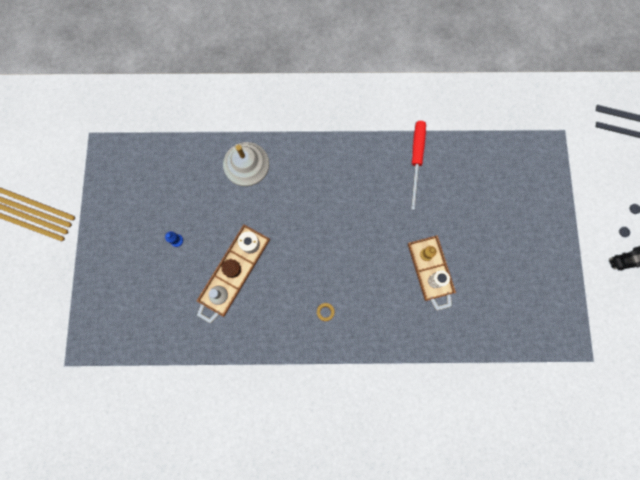

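All five parts stand upright in their bays. The collar at (326,312), the lamp base at (246,162) and the screwdriver have not moved. Each bay leaves less play than the 15 mm tolerance, so I'm handing in.

```bash
python3 -c "
from station import bot
print(bot.hand_in())"
```

```text
the job is handed in; nothing more can be done
None
```

I handed in the job at about 30 s of the 128 s limit, with all five parts upright in their named bays and the collar, screwdriver and lamp base unmoved in the last pictures; the hand-in returned no verdict.

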